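Press the mixer's retainer cap home and close its guard

TASK

The round retainer cap in the bench mixer's well stands proud. Slide the mixer's clear guard door fully open, press the cap straight down until it is flush with its collar using the hand pusher held in the gripper (do not touch the cap with the gripper itself), then stand the pusher back upright on the worktop and slide the guard fully shut. Do not disturb the bottles.

Things in the scene. Friction and masses are not known exactly. Their poses are not given: they have to be found in the camera images.
- mixer: Bench mixer, a low white box fixed to the worktop, 150 mm (its x) by 270 mm (its y), its top 68 mm above the worktop, with guard rails to 82 mm. Origin: centre of the underside; z up. In the half toward its +y lies an open-topped square well, about 100 x 100 mm, centred at (0, 65 mm) and closed by the guard; the half toward -y is a closed compartment over which the guard parks when open. Its position and yaw vary.
- well (a point): Centre of the rim of the steel collar (outer diameter 86 mm, bore 67 mm) in the middle of the well, 40 mm above the worktop; fixed to the mixer, axes parallel to the mixer's. A cap that is home is flush with this rim.
- guard (a joint): Slide of the guard, in m: 0 fully shut over the well, 0.11 fully open (shifted 110 mm along the mixer's -y). It starts shut or up to 15 mm open. Stays where left; about 2.5 N of friction.
- guard_rib (a point): Middle of the top edge of the guard's rib, 107 mm above the worktop; moves with the guard. The guard is a clear, metal-framed horizontal plate 116 x 116 mm, its top 78 mm above the worktop, running between two rails; the black upright rib in its middle is 80 mm long (along the mixer's x), 12 mm thick (along the mixer's y) and 29 mm high, and can be pushed on either face. Site axes parallel to the mixer's. With the guard shut the rib is right above the well's centre.
- cap (a joint): Travel of the retainer cap down into its collar, in m: 0 standing 12 mm proud of the collar, 0.012 home, flush and against its stop. It starts 8 to 12 mm proud; a tight fit that needs about 8 N to move and stays where it is left.
- cap_top (a point): Centre of the top face of the retainer cap, a flat metal disc 65 mm in diameter; moves with the cap. 52 mm above the worktop at joint value 0, 40 mm when home.
- pusher: Loose hand pusher, 135 mm tall, 0.2 to 0.33 kg, standing upright: round metal foot 46 mm in diameter and 14 mm high, thin stem 18 mm in diameter, round grey handle 30 mm in diameter from 79 to 135 mm above the foot's underside. Origin: centre of the foot's flat underside; z along the handle, up. Rotationally symmetric. It and the two bottles stand in a row to the right of the mixer, in any order, about 130 mm apart.
- stain_bottle: Bystander: brown bottle with a black cap, 48 mm diameter, 104 mm tall, loose; origin at the centre of its underside. Leave alone.
- diluent_bottle: Bystander: white bottle with a blue cap, 62 mm diameter, 135 mm tall, loose; origin at the centre of its underside. Leave alone.
There are look-alikes about, which are no part of the job. Leave any red or turquoise look-alike of the pusher alone.

How it is judged:
By the outcome, as a careful person would: the job done as asked, in the order asked, and still so for the second after the job is handed in, with the robot touching nothing.
It also fails if it takes over 64 s, if anything falls off the work surface, if the arm or the gripper's body presses on something with over 40 N, if the wrist force passes 120 N, or if a joint passes its speed limit or range.

ROBOT

A 6-joint arm with a two-finger parallel gripper is mounted at the origin on a cart in front of the work surface, level with it; the furniture and walls round the work are solid. World frame = base frame: x ahead of the robot, y to its left, z up, the work surface at z = 0. Lengths are in m, angles in rad, forces in N, time in s.
With the tool pointing down it reaches from about 0.4 to 0.825 m from the base axis. Payload 7 kg.
Tool frame: the origin (TCP) lies midway between the tips of the shut fingers; the grasp point (between the pads) lies manip.grip_depth behind it (manip.grip_depth is the distance from the TCP to the grasp point, in m); z points along the fingers, y is the line along which they close (so a half turn about z gives the same grasp; the last joint's range is limited). The gripper opens to 88 mm and grips with 3 to 60 N. Pads are 19 mm wide; open, the fingers measure 130 mm over their backs; the gripper's body (78 mm by 193 mm) begins 47 mm behind the grasp point.
Start: joints at [1.472, 0.359, 0.012, 0, -1.224, -0.288], TCP at [0.255, 0.625, 0.227] pointing down, gripper open.
Joint ranges: [-3.07, 3.07], [-1.43, 2.12], [-1.02, 1.25], [-3.03, 1.67], [-3.05, -0], [-3.03, 3.03]. Speed limits (rad/s): [2.39, 2.39, 3.01, 3.14, 3.14, 3.14].

INTERFACE

Orientations are given as [roll, pitch, yaw] about the fixed x, y, z axes, in that order (R = Rz(yaw) Ry(pitch) Rx(roll)).
In Python, from station import manip gives the robot as it stands.
- The arm moves only by the shell command python3 -m inch 'ROWS' [FORCE]. ROWS is JSON, a list that holds one entry, the list of rows, each a list of 7 numbers: the shift along the tool's x, y, z in cm, then the turn, a rotation vector about the tool's x, y, z in degrees, then the opening, from 0 (shut) to 1 (fully open). In form: [[[x, y, z, rx, ry, rz, claw], ...]]. A call has 1 to 20 rows; each row is the pose to reach, as a shift and turn from the pose commanded when the call began, along the tool's axes at that moment; what a row does not reach only later rows make up. A row lasts 1/12 s, in which the tool goes at most 41.7 mm and 7.16 degrees, less where a joint would pass 70% of its speed; a pose out of reach is approached as far as the arm can. A call with a gripper value outside its range is refused whole. The fingers move at their own pace and stop on an object; FORCE is the grip in N (left out, the last holds). Time passes only in rows, so rows that repeat a pose let the fingers close. It gives the time, the measured TCP pose, the force, the opening and the grip force at its end, in the units of the state.
- manip.get_state(): the state, without advancing time (a new reading comes with each control period).
- manip.read_camera(name): name is "side" or "top" or "wrist"; returns (picture, depth): 480x640x3 uint8, red, green, blue; 480x640 float32, m along the optical axis (not along the pixel's ray), 0 where there is no reading.
- manip.camera_info(name): a dict with "fov_y" (degrees; the focal length in pixels is half the picture's height over the tangent of half this angle, whatever the lens; pixels are square), "cx", "cy" (the principal point, pixels), "extrinsics" (4x4, takes a point from camera to world coordinates); the wrist camera has in their place "mount" (4x4, takes a point from camera to tool coordinates, whose origin is the TCP and whose axes are the flange's). Camera axes: x right, y down, z forward; pixel columns grow to the right and rows downward; lengths in m; the calibration is good to about 2 mm. A picture is of the moment at which its call begins: read the wrist's pose just before it. camera_info takes no time and is no camera call.
- manip.finish_job(): hands the job in; it is judged then, once.
The state is a dict: "t": time; "joint_positions": joint angles; "joint_velocities": joint speeds; "joint_torque": joint torques, N m; "ee_pos": TCP position; "tool_rot": TCP orientation; "wrist_force": force on the tool from outside, world axes, zero at the start; "ft_torque": the same for the moment, N m; "width": finger opening in m; "finger_force": force on a finger pad.
Only numpy, scipy, OpenCV 4.12 (cv2) and the standard library are available. Lean on these libraries where they do the work, as an engineer would, in place of code of your own. Each camera call takes 0.05 s, during which the arm holds its last target. There are 200 camera calls.

## Working session

There is one attempt and no reset: what is moved stays moved. The work goes in short steps, Python scripts to look and compute and a shell command to move; the robot and the scene stay as the last step left them, time stands still between calls to the robot, and variables do not carry over. Pictures are saved under pics/ and viewed, at most 10 in all, crops included, and the job is handed in when it is done.

```bash
mkdir -p pics; ls; python3 - <<'E'
from station import manip
import cv2,numpy as np
s=manip.get_state();print(s['t'],s['ee_pos'],s['tool_rot'],s['width'],manip.grip_depth)
for n in("top","side"):
    p,d=manip.read_camera(n);cv2.imwrite(f"pics/{n}0.png",p[:,:,::-1]);np.savez(f"{n}0.npz",p=p,d=d)
    print(n,manip.camera_info(n))
print(manip.camera_info("wrist"))
E
```

```text
pics
0.0 [0.25446231 0.62464738 0.22560171] [ 3.13987539e+00 -1.61372368e-04 -3.86919689e-01] 0.08757367029786098 0.0188
top {'fov_y': 56.5347784024581, 'cx': 312.0029351914536, 'cy': 240.40865831155278, 'extrinsics': array([[ 0.00124172, -0.9774826 ,  0.21101239,  0.17537594],
       [-0.99999104, -0.00206793, -0.00369485,  0.07951182],
       [ 0.00404802, -0.21100591, -0.9774764 ,  1.12695346],
       [ 0.        ,  0.        ,  0.        ,  1.        ]])}
side {'fov_y': 56.058260208225825, 'cx': 328.24632934726685, 'cy': 238.91732791314826, 'extrinsics': array([[ 0.83379462, -0.2117142 ,  0.50986628, -0.16515932],
       [-0.55180719, -0.34834504,  0.75773647, -0.73233088],
       [ 0.01718582, -0.91314448, -0.40727364,  0.53294637],
       [ 0.        ,  0.        ,  0.        ,  1.        ]])}
{'fov_y': 62.73912883964028, 'cx': 313.18561666350234, 'cy': 228.57030745242196, 'mount': array([[ 1.16799504e-03, -9.66341183e-01, -2.57261255e-01,
         6.93048748e-02],
       [ 9.99999287e-01,  1.19304221e-03,  5.87277661e-05,
         1.67085580e-03],
       [ 2.50172478e-04, -2.57261140e-01,  9.66341887e-01,
        -1.58446560e-01],
       [ 0.00000000e+00,  0.00000000e+00,  0.00000000e+00,
         1.00000000e+00]])}
```

View pics/top0.png

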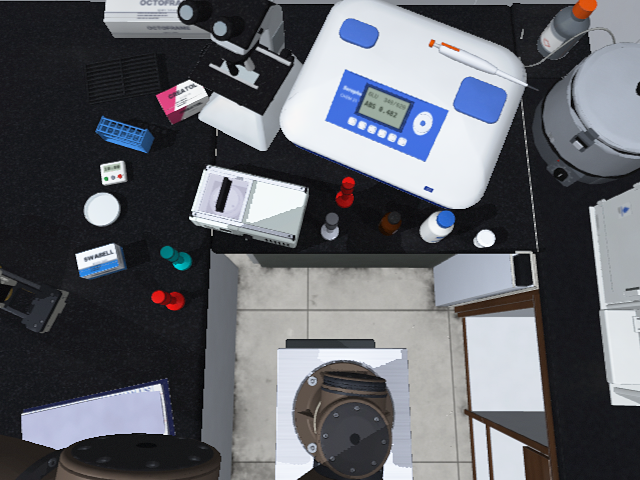

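View pics/side0.png

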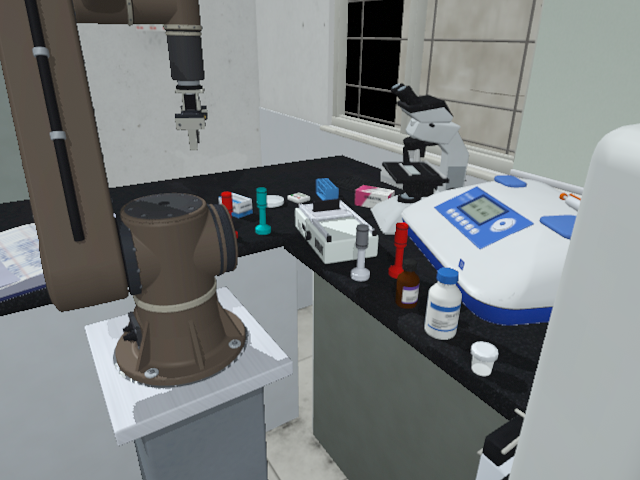

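The top view shows the mixer at about (250,205) with its black rib at (223,194). The grey pusher is at (330,226), a red look-alike at (345,192), the brown bottle at (392,222) and the white bottle at (438,226).

```bash
cat > h.py <<'E'
import numpy as np,cv2
from station import manip
from scipy.spatial.transform import Rotation as R
def cam(n,s=None):
    i=manip.camera_info(n);f=240/np.tan(np.radians(i['fov_y']/2))
    if n=='wrist':
        T=np.eye(4);T[:3,:3]=R.from_euler('xyz',s['tool_rot']).as_matrix();T[:3,3]=s['ee_pos'];E=T@i['mount']
    else: E=i['extrinsics']
    return f,i['cx'],i['cy'],E
def ray(c,uv,z):
    f,cx,cy,E=c;uv=np.atleast_2d(uv).astype(float)
    d=np.c_[(uv[:,0]-cx)/f,(uv[:,1]-cy)/f,np.ones(len(uv))]@E[:3,:3].T
    return E[:3,3]+d*((z-E[2,3])/d[:,2])[:,None]
def cloud(c,d):
    f,cx,cy,E=c;v,u=np.mgrid[:480,:640]
    return np.stack([(u-cx)/f*d,(v-cy)/f*d,d],-1)@E[:3,:3].T+E[:3,3]
def comps(m,amin=15):
    n,l,st,ce=cv2.connectedComponentsWithStats(m.astype(np.uint8));return [(l==k) for k in range(1,n) if st[k,4]>=amin]
E
python3 - <<'E'
from h import *
a=np.load('top0.npz');p,d=a['p'].astype(int),a['d'];c=cam('top');P=cloud(c,d)
hsv=cv2.cvtColor(a['p'],cv2.COLOR_RGB2HSV).astype(int)
box=np.zeros((480,640),bool);box[160:252,186:312]=1
# white mixer
w=box&(P[...,2]>.055)&(P[...,2]<.09)
for m in comps(w,200):
    q=P[m];r=cv2.minAreaRect((q[:,:2]*1000).astype(np.float32));print('mixer',m.sum(),r,np.median(q[:,2]))
r=box&(hsv[...,2]<60)&(P[...,2]>.09)
for m in comps(r):
    v,u=np.nonzero(m);q=P[m];print('rib',m.sum(),u.mean(),v.mean(),'depth',q.mean(0),cv2.minAreaRect((q[:,:2]*1000).astype(np.float32)))
    x=ray(c,np.c_[u,v],.107);print(' ray',cv2.minAreaRect((x[:,:2]*1000).astype(np.float32)))
b=np.zeros((480,640),bool);b[160:255,312:500]=1
for m in comps(b&(P[...,2]>.012)&(P[...,2]<.2)&(P[...,0]<.75),20):
    q=P[m];zt=q[:,2].max();t=q[q[:,2]>zt-.01];v,u=np.nonzero(m)
    print('obj',m.sum(),u.mean().round(),v.mean().round(),'top',zt.round(3),((t.max(0)+t.min(0))/2).round(4),'col',p[m].mean(0).round())
    lo=q[q[:,2]<.02];print('   low',len(lo),lo.min(0).round(3) if len(lo) else '',lo.max(0).round(3) if len(lo) else '')
E
```

```text
mixer 6123 ((498.62127685546875, 231.40115356445312), (270.33013916015625, 152.7453155517578), 76.85816955566406) 0.0710837556764119
rib 210 222.34761904761905 193.44285714285715 depth [0.50780525 0.28854329 0.1142043 ] ((351.5062255859375, 205.25485229492188), (429.1100769042969, 56.54512405395508), 28.017030715942383)
 ray ((511.0665588378906, 289.6492919921875), (16.012924194335938, 81.57013702392578), 76.45025634765625)
obj 4897 431.0 178.0 top 0.152 [ 0.5724 -0.2936  0.1466] col [215. 220. 228.]
   low 0  
obj 386 346.0 192.0 top 0.141 [ 0.529  -0.0095  0.1363] col [136.  17.  16.]
   low 99 [ 0.506 -0.031  0.012] [0.548 0.011 0.02 ]
obj 408 390.0 223.0 top 0.108 [ 0.4543 -0.1202  0.1035] col [44. 27. 18.]
   low 19 [ 0.432 -0.136  0.012] [ 0.459 -0.097  0.02 ]
obj 798 438.0 226.0 top 0.139 [ 0.4428 -0.2344  0.1341] col [145. 166. 199.]
   low 25 [ 0.412 -0.247  0.012] [ 0.461 -0.202  0.02 ]
obj 357 331.0 226.0 top 0.139 [0.4409 0.0298 0.1347] col [105. 108. 117.]
   low 98 [0.419 0.009 0.013] [0.456 0.05  0.02 ]
obj 284 485.0 238.0 top 0.054 [ 0.4168 -0.3566  0.0491] col [226. 230. 235.]
   low 11 [ 0.399 -0.358  0.012] [ 0.422 -0.341  0.02 ]
```

```bash
python3 - <<'E'
import cv2
a=cv2.imread('pics/top0.png')[155:260,180:340];b=cv2.imread('pics/side0.png')[190:290,285:420]
cv2.imwrite('pics/z0.png',cv2.resize(a,None,fx=5,fy=5,interpolation=2))
E
```

```text
(no output)
```

View pics/z0.png

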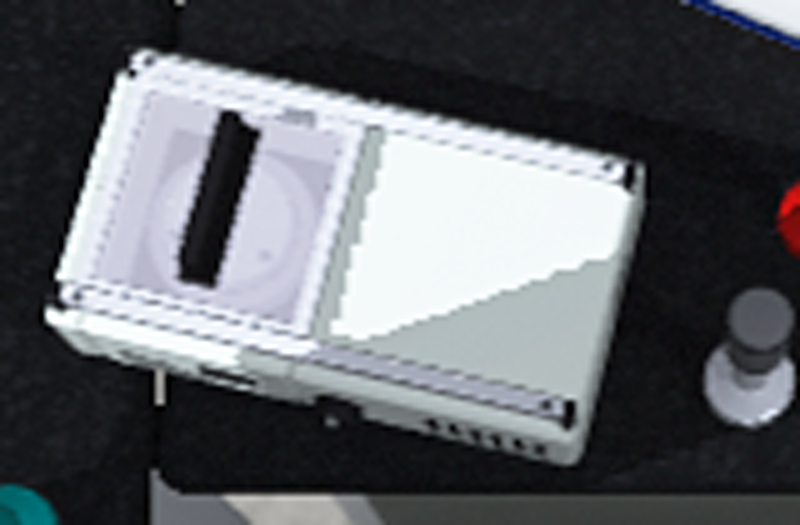

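The zoom confirms it: +y is the left end, yaw is about -13°, and the rib is slightly right of the well centre, so the guard is about 5 mm open. I'll move above the rib and check with the wrist camera.

```bash
cat > go.py <<'E'
import sys
from h import *
def go(x,y,z,yaw):
    s=manip.get_state();M=R.from_euler('xyz',s['tool_rot'])
    d=M.inv().apply(np.array([x,y,z])-s['ee_pos'])*100
    r=(M.inv()*R.from_euler('xyz',[np.pi,0,np.radians(yaw)])).as_rotvec(degrees=True)
    print('t',round(s['t'],2),'pos',s['ee_pos'].round(4),'rot',np.degrees(s['tool_rot']).round(2),'w',round(s['width'],4),'F',np.round(s['wrist_force'],1),'cm',d.round(2),'deg',r.round(1))
if __name__=='__main__': go(*map(float,sys.argv[1:]))
E
python3 go.py .511 .29 .19 -13.1
```

```text
t 0.1 pos [0.2544 0.6247 0.2257] rot [ 1.7991e+02 -1.0000e-02 -2.2170e+01] w 0.0879 F [ 0.3  0.  -0.4] cm [36.39 21.31  3.61] deg [ 0.1  0.  -9.1]
```

```bash
python3 -m inch '[[[18,10.5,1.5,0,0,-4.5,0.4],[36.4,21.3,3.6,0,0,-9.1,0.4],[36.4,21.3,3.6,0,0,-9.1,0.4],[36.4,21.3,3.6,0,0,-9.1,0.4],[36.4,21.3,3.6,0,0,-9.1,0.4],[36.4,21.3,3.6,0,0,-9.1,0.4],[36.4,21.3,3.6,0,0,-9.1,0.4],[36.4,21.3,3.6,0,0,-9.1,0.4],[36.4,21.3,3.6,0,0,-9.1,0.4],[36.4,21.3,3.6,0,0,-9.1,0.4],[36.4,21.3,3.6,0,0,-9.1,0.4],[36.4,21.3,3.6,0,0,-9.1,0.4],[36.4,21.3,3.6,0,0,-9.1,0.4],[36.4,21.3,3.6,0,0,-9.1,0.4],[36.4,21.3,3.6,0,0,-9.1,0.4],[36.4,21.3,3.6,0,0,-9.1,0.4]]]'
python3 - <<'E'
from h import *
s=manip.get_state();p,d=manip.read_camera('wrist');cv2.imwrite('pics/w1.png',p[:,:,::-1])
np.savez('w1.npz',p=p,d=d);c=cam('wrist',s);P=cloud(c,d)
hsv=cv2.cvtColor(p,cv2.COLOR_RGB2HSV)
m=(hsv[...,2]<60)&(abs(P[...,2]-.107)<.004)&(np.hypot(P[...,0]-.511,P[...,1]-.29)<.07)
for k in comps(m,100):
    v,u=np.nonzero(k);x=ray(c,np.c_[u,v],.107)
    print(k.sum(),u.mean(),v.mean(),P[k].mean(0),cv2.minAreaRect((x[:,:2]*1000).astype(np.float32)))
print(s['ee_pos'],np.degrees(s['tool_rot']),s['width'])
E
```

```text
t: 1.43
ee_pos: [0.5108, 0.2916, 0.1907]
tool_rot: [-3.141, -0.0, -0.226]
wrist_force: [-0.2, 0.0, -1.1]
width: 0.0349
finger_force: 0.0
2205 310.92063492063494 224.63174603174602 [0.51721514 0.28985002 0.10686396] ((515.611572265625, 290.03387451171875), (11.705073356628418, 78.2397689819336), 76.68370819091797)
[0.51080471 0.29157868 0.19067168] [-1.79988772e+02 -1.56590568e-03 -1.29644906e+01] 0.034886041430266544
```

View pics/w1.png

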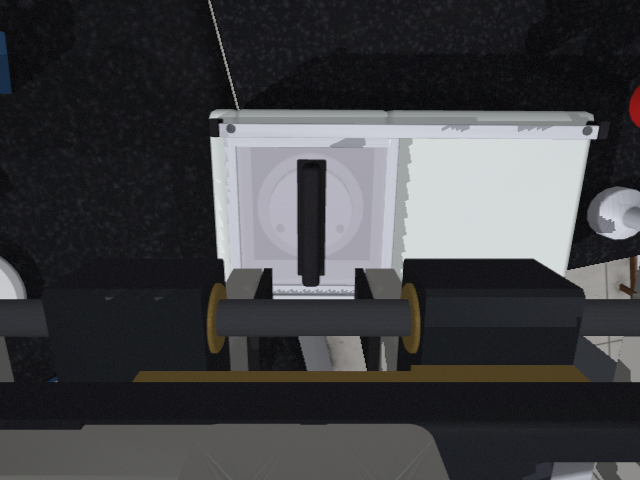

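The rib is at pixels (311,225), giving (0.516, 0.290, 0.107) and 78×12 mm, which matches the stated size. It sits between the fingers. I'll descend and straddle it.

```bash
python3 go.py .513 .2905 .0885 -13.2; python3 -m inch '[[[0.2,0.1,4,0,0,0,0.4],[0.2,0.1,7,0,0,0,0.4],[0.2,0.1,9,0,0,0,0.4],[0.2,0.1,10.2,0,0,0,0.4],[0.2,0.1,10.2,0,0,0,0.25],[0.2,0.1,10.2,0,0,0,0.25]]]' 20; python3 -m inch '[[[0,2,0,0,0,0,0.25],[0,4,0,0,0,0,0.25],[0,6,0,0,0,0,0.25],[0,8,0,0,0,0,0.25],[0,9.5,0,0,0,0,0.25],[0,10,0,0,0,0,0.25],[0,10,0,0,0,0,0.25]]]'; python3 go.py .513 .2905 .0885 -13.2
```

```text
t 1.48 pos [0.5108 0.2915 0.1907] rot [-179.99   -0.    -12.97] w 0.0351 F [-0.8 -0.  -0.3] cm [ 0.23  0.05 10.22] deg [-0.  -0.   0.2]
t: 1.98
ee_pos: [0.5128, 0.2895, 0.0883]
tool_rot: [3.14, 0.0, -0.227]
wrist_force: [0.5, -0.2, 0.5]
width: 0.0269
finger_force: 0.0
t: 2.57
ee_pos: [0.4907, 0.1913, 0.0898]
tool_rot: [-3.14, -0.001, -0.229]
wrist_force: [-0.5, -0.1, 0.2]
width: 0.0219
finger_force: 0.0
t 2.57 pos [0.4907 0.1913 0.0898] rot [-1.7993e+02 -6.0000e-02 -1.3090e+01] w 0.0219 F [-0.5 -0.1  0.2] cm [ -0.08 -10.17   0.14] deg [-0.1 -0.1  0.1]
```

```bash
for i in 1; do python3 -m inch '[[[0,0.4,0,0,0,0,0.25],[0,0.8,0,0,0,0,0.25],[0,0.8,0,0,0,0,0.25]]]'; done;  python3 -m inch '[[[0,0.3,0,0,0,0,0.25],[0,0.5,0,0,0,0,0.25],[0,0.5,0,0,0,0,0.25]]]'
python3 - <<'E'
from h import *
s=manip.get_state();p,d=manip.read_camera('wrist');cv2.imwrite('pics/w2.png',p[:,:,::-1])
E
```

```text
t: 2.82
ee_pos: [0.4892, 0.1843, 0.0889]
tool_rot: [-3.141, -0.001, -0.227]
wrist_force: [0.7, 1.7, 0.8]
width: 0.022
finger_force: 0.9
t: 3.07
ee_pos: [0.4886, 0.1813, 0.0888]
tool_rot: [-3.137, -0.001, -0.228]
wrist_force: [0.5, 10.5, -1.7]
width: 0.0219
finger_force: 5.2
```

View pics/w2.png

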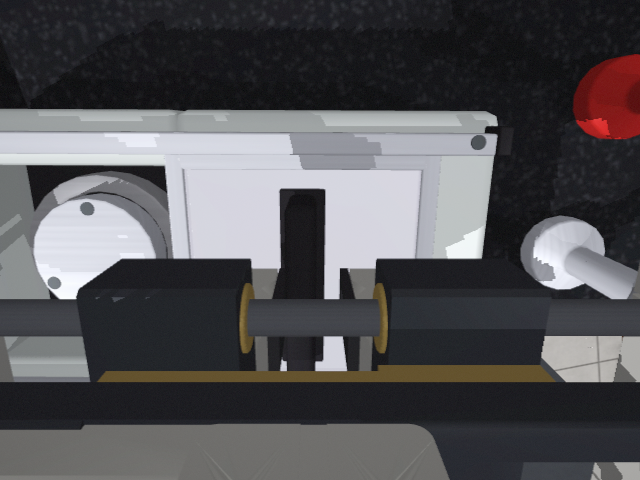

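At 10.5 N the guard is against its stop, fully open. The cap shows at (105,245) and the pusher foot at (563,252). I'll lift and measure both.

```bash
python3 -m inch '[[[0,-0.5,0,0,0,0,0.25],[0,-0.5,-4,0,0,0,0.3],[0,-0.5,-8,0,0,0,0.6],[0,-0.5,-11.5,0,0,0,0.6],[0,-0.5,-11.5,0,0,0,0.6],[0,-0.5,-11.5,0,0,0,0.6],[0,-0.5,-11.5,0,0,0,0.6]]]'
python3 - <<'E'
from h import *
s=manip.get_state();p,d=manip.read_camera('wrist');cv2.imwrite('pics/w3.png',p[:,:,::-1]);np.savez('w3.npz',p=p,d=d)
c=cam('wrist',s);P=cloud(c,d);print(s['t'],s['ee_pos'],np.degrees(s['tool_rot']))
q=np.hypot(P[...,0]-.514,P[...,1]-.295)
h=np.histogram(P[q<.03][:,2],bins=np.arange(.03,.06,.002));print(h[0],np.median(P[q<.02],0))
m=(q<.05)&(P[...,2]>.043)&(P[...,2]<.056)
for k in comps(m,300):
    x=P[k][:,:2];print('cap',k.sum(),x.min(0),x.max(0),(x.min(0)+x.max(0))/2,cv2.minEnclosingCircle((x*1000).astype(np.float32)),np.median(P[k][:,2]))
    v,u=np.nonzero(k);print(u.min(),u.max(),v.min(),v.max())
q=np.hypot(P[...,0]-.441,P[...,1]-.03)
for lo,hi in((.010,.018),(.12,.145)):
    m=(q<.04)&(P[...,2]>lo)&(P[...,2]<hi)
    for k in comps(m,60):
        x=P[k][:,:2];v,u=np.nonzero(k);print('pusher',lo,k.sum(),x.min(0),x.max(0),cv2.minEnclosingCircle((x*1000).astype(np.float32)),u.min(),u.max(),v.min(),v.max(),p[k].mean(0))
for n in ['top']:
    a=np.load('top0.npz');P=cloud(cam('top'),a['d']);q=np.hypot(P[...,0]-.441,P[...,1]-.03)
    k=(q<.03)&(P[...,2]>.128)&(P[...,2]<.15);x=P[k];print('top handle',x[:,:2].min(0),x[:,:2].max(0),np.median(x,0))
E
```

```text
t: 3.7
ee_pos: [0.4879, 0.1833, 0.203]
tool_rot: [3.14, 0.001, -0.228]
wrist_force: [0.4, 0.3, -1.3]
width: 0.0509
finger_force: 0.0
3.7 [0.48794651 0.1833351  0.2029614 ] [ 1.79930232e+02  6.95818177e-02 -1.30793205e+01]
[   0    0    0    0    0    0    0    0    0    9 1954 2155   13    0] [0.5143854  0.29485725 0.05204341]
cap 5115 [0.48273336 0.25880885] [0.54711467 0.32371136] [0.51492402 0.2912601 ] ((514.932373046875, 291.3215026855469), 32.679359436035156) 0.05199090674346335
133 215 169 247
cap 413 [0.50348601 0.33381119] [0.54471326 0.34429457] [0.52409964 0.33905288] ((524.099609375, 338.5894470214844), 21.1602725982666) 0.04966132375700899
106 120 185 237
pusher 0.01 761 [0.42065874 0.00503075] [0.46594777 0.05088929] ((443.56451416015625, 27.95737075805664), 23.2037296295166) 463 515 187 236 [167.6609724  169.72273325 178.35611038]
pusher 0.12 1738 [0.43217587 0.01338192] [0.4589477  0.04354042] ((443.9402160644531, 28.36444664001465), 15.178088188171387) 538 599 227 270 [106.64039125 108.05581128 114.71806674]
top handle [0.42658722 0.01586587] [0.45512163 0.04366397] [0.44029903 0.02984151 0.13527058]
```

View pics/w3.png

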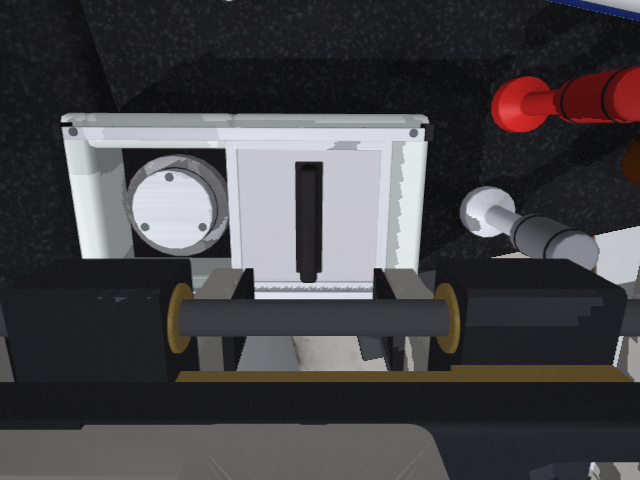

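The cap is at (175,208), giving (0.515, 0.291, ~0.052). The pusher foot is at (488,211) and its handle at (570,248), both giving (0.444, 0.028) with radii of 23 and 15 mm as specified. Next I'll move above the pusher.

```bash
python3 go.py .4438 .028 .20 -13.1; python3 -m inch '[[[-0.4,4,0.2,0,0,0,0.6],[-0.4,8,0.2,0,0,0,0.6],[-0.5,12,0.2,0,0,0,0.6],[-0.6,15,0.2,0,0,0,0.6],[-0.8,16.1,0.2,0,0,0,0.6],[-0.8,16.1,0.2,0,0,0,0.6],[-0.8,16.1,0.2,0,0,0,0.6],[-0.8,16.1,0.2,0,0,0,0.6]]]';python3 go.py .4438 .028 .091 -13.1
```

```text
t 3.75 pos [0.4878 0.1832 0.2023] rot [ 1.7988e+02  1.1000e-01 -1.3080e+01] w 0.0516 F [ 0.2  0.2 -0.5] cm [-0.77 16.11  0.27] deg [0.1 0.1 0. ]
t: 4.42
ee_pos: [0.4446, 0.0292, 0.201]
tool_rot: [3.141, 0.001, -0.228]
wrist_force: [0.1, -0.0, 0.0]
width: 0.0522
finger_force: 0.0
t 4.42 pos [0.4446 0.0292 0.201 ] rot [ 1.7995e+02  5.0000e-02 -1.3060e+01] w 0.0522 F [ 0.1 -0.   0. ] cm [-0.05  0.13 11.  ] deg [0. 0. 0.]
```

```bash
python3 -m inch '[[[0,0.1,3,0,0,0,0.6],[0,0.1,6,0,0,0,0.6],[0,0.1,9,0,0,0,0.6],[0,0.1,11,0,0,0,0.6],[0,0.1,11,0,0,0,0.6],[0,0.1,11,0,0,0,0.5],[0,0.1,11,0,0,0,0.4],[0,0.1,11,0,0,0,0.2],[0,0.1,11,0,0,0,0.2],[0,0.1,11,0,0,0,0.2],[0,0.1,11,0,0,0,0.2],[0,0.1,11,0,0,0,0.2]]]' 40;python3 go.py .5149 .2913 .2 -13.1
```

```text
t: 5.42
ee_pos: [0.4454, 0.0284, 0.0928]
tool_rot: [-3.14, -0.002, -0.228]
wrist_force: [-1.2, 2.6, 6.7]
width: 0.0294
finger_force: 40.0
t 5.42 pos [0.4454 0.0284 0.0928] rot [-1.799e+02 -1.300e-01 -1.304e+01] w 0.0294 F [-1.2  2.6  6.7] cm [  0.86 -27.19 -10.67] deg [-0.1 -0.1  0.1]
```

```bash
python3 -m inch '[[[0,0,-1,0,0,0,0.2],[0,0,-3,0,0,0,0.2],[0,0,-6,0,0,0,0.2],[0,0,-9,0,0,0,0.2],[0,0,-12,0,0,0,0.2],[0,-1,-13.3,0,0,0,0.2],[0.1,-3,-13.5,0,0,0,0.2],[0.2,-6,-13.5,0,0,0,0.2],[0.3,-9,-13.5,0,0,0,0.2],[0.4,-12,-13.5,0,0,0,0.2],[0.5,-15,-13.5,0,0,0,0.2],[0.6,-18,-13.5,0,0,0,0.2],[0.7,-21,-13.5,0,0,0,0.2],[0.8,-24,-13.5,0,0,0,0.2],[0.9,-26,-13.5,0,0,0,0.2],[0.9,-27.2,-13.5,0,0,0,0.2],[0.9,-27.2,-13.5,0,0,0,0.2],[0.9,-27.2,-13.5,0,0,0,0.2],[0.9,-27.2,-13.5,0,0,0,0.2]]]' 
python3 - <<'E'
from h import *
s=manip.get_state();T=s['ee_pos'];print(T,s['wrist_force'],s['width'])
for n in('wrist','side','top'):
    p,d=manip.read_camera(n);np.savez(n+'4.npz',p=p,d=d);cv2.imwrite(f'pics/{n}4.png',p[:,:,::-1]);P=cloud(cam(n,s),d)
    q=np.hypot(P[...,0]-.515,P[...,1]-.292)
    for a,b in((.125,.15),(.155,.2),(.205,.225)):
        k=(q<.035)&(P[...,2]>a)&(P[...,2]<b);x=P[k]
        if len(x):print(n,a,len(x),x.min(0).round(4),x.max(0).round(4))
a=cv2.imread('pics/side4.png')[130:290,250:450];b=cv2.imread('pics/wrist4.png')
cv2.imwrite('pics/s4.png',np.hstack([cv2.resize(a,(500,400)),cv2.resize(b,(300,400))]))
E
```

```text
t: 7.0
ee_pos: [0.514, 0.2899, 0.2262]
tool_rot: [3.141, 0.001, -0.228]
wrist_force: [-0.6, -0.5, -2.7]
width: 0.0294
finger_force: 40.0
[0.51399814 0.28986723 0.22623311] [-0.5649819  -0.54929807 -2.73679838] 0.02935917430612847
wrist 0.125 979 [0.4935 0.2659 0.135 ] [0.5342 0.3113 0.15  ]
wrist 0.155 1049 [0.5019 0.2754 0.155 ] [0.5258 0.302  0.198 ]
wrist 0.205 422 [0.5101 0.2733 0.2147] [0.527  0.3023 0.225 ]
side 0.125 82 [0.4885 0.2651 0.1359] [0.5314 0.3062 0.1499]
side 0.155 115 [0.495  0.2705 0.1551] [0.5237 0.3002 0.199 ]
side 0.205 50 [0.4972 0.2734 0.2059] [0.5201 0.2927 0.2244]
top 0.125 82 [0.4875 0.2667 0.1342] [0.5266 0.3105 0.1499]
top 0.155 83 [0.4952 0.2766 0.1551] [0.5168 0.3044 0.1971]
top 0.205 7 [0.4962 0.2859 0.2164] [0.5    0.3003 0.2236]
```

View pics/s4.png

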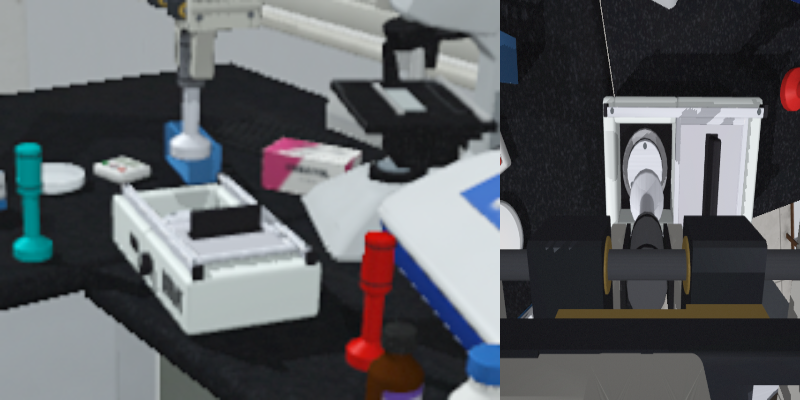

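The pusher hangs straight above the cap, within about 3 mm. I'll descend.

```bash
python3 -m inch '[[[0.2,-0.2,1,0,0,0,0.2],[0.2,-0.2,3,0,0,0,0.2],[0.2,-0.2,5,0,0,0,0.2],[0.2,-0.2,6.5,0,0,0,0.2],[0.2,-0.2,7.5,0,0,0,0.2],[0.2,-0.2,7.8,0,0,0,0.2],[0.2,-0.2,7.8,0,0,0,0.2],[0.2,-0.2,7.8,0,0,0,0.2]]]'; python3 -m inch '[[[0,0,0.2,0,0,0,0.2],[0,0,0.4,0,0,0,0.2],[0,0,0.6,0,0,0,0.2],[0,0,0.8,0,0,0,0.2],[0,0,0.8,0,0,0,0.2],[0,0,0.8,0,0,0,0.2]]]'; python3 -m inch '[[[0,0,0.15,0,0,0,0.2],[0,0,0.3,0,0,0,0.2],[0,0,0.45,0,0,0,0.2],[0,0,0.6,0,0,0,0.2],[0,0,0.6,0,0,0,0.2]]]'
```

```text
t: 7.82
ee_pos: [0.5175, 0.2925, 0.1492]
tool_rot: [-3.141, -0.001, -0.228]
wrist_force: [0.8, -0.2, -1.8]
width: 0.0292
finger_force: 40.0
t: 8.32
ee_pos: [0.5174, 0.2928, 0.1413]
tool_rot: [-3.14, -0.001, -0.228]
wrist_force: [-1.0, 0.5, 4.6]
width: 0.0295
finger_force: 40.0
t: 8.73
ee_pos: [0.5174, 0.2927, 0.1349]
tool_rot: [-3.141, -0.001, -0.228]
wrist_force: [0.4, 1.5, 2.8]
width: 0.0294
finger_force: 40.0
```

```bash
python3 -m inch '[[[0,0,0.1,0,0,0,0.2],[0,0,0.2,0,0,0,0.2],[0,0,0.2,0,0,0,0.2],[0,0,0.2,0,0,0,0.2]]]'; python3 -m inch '[[[0,0,0.1,0,0,0,0.2],[0,0,0.2,0,0,0,0.2],[0,0,0.2,0,0,0,0.2],[0,0,0.2,0,0,0,0.2]]]'
```

```text
t: 9.07
ee_pos: [0.5173, 0.2927, 0.1328]
tool_rot: [-3.141, -0.001, -0.228]
wrist_force: [0.3, 1.9, 4.5]
width: 0.0293
finger_force: 40.0
t: 9.4
ee_pos: [0.5177, 0.2928, 0.1326]
tool_rot: [-3.14, -0.002, -0.227]
wrist_force: [-3.1, 0.2, 15.8]
width: 0.0293
finger_force: 40.0
```

```bash
python3 -m inch '[[[0,0,0.1,0,0,0,0.2],[0,0,0.2,0,0,0,0.2],[0,0,0.2,0,0,0,0.2],[0,0,0.2,0,0,0,0.2]]]'
```

```text
t: 9.73
ee_pos: [0.5183, 0.293, 0.1324]
tool_rot: [-3.139, -0.003, -0.226]
wrist_force: [-6.4, -2.2, 27.6]
width: 0.0296
finger_force: 40.0
```

It has hit a hard stop at 27 N, so the cap is home. I'll lift, look at the cap on the way, and return the pusher to its original spot.

```bash
python3 -m inch '[[[0,0,-0.4,0,0,0,0.2],[0,0,-0.8,0,0,0,0.2],[0,0,-3,0,0,0,0.2],[0,0,-6,0,0,0,0.2],[0,0,-9,0,0,0,0.2],[0,0,-10,0,0,0,0.2],[0,0,-10,0,0,0,0.2],[0,0,-10,0,0,0,0.2]]]'; python3 go.py .4454 .0284 .2262 -13.1
python3 - <<'E'
from h import *
s=manip.get_state();p,d=manip.read_camera('wrist');P=cloud(cam('wrist',s),d)
q=np.hypot(P[...,0]-.515,P[...,1]-.2915);print(np.histogram(P[(q<.03)&(P[...,2]<.08)][:,2],bins=np.arange(.034,.056,.002)))
k=(q<.035)&(P[...,2]>.115)&(P[...,2]<.15);x=P[k];print(x.min(0),x.max(0))
E
```

```text
t: 10.4
ee_pos: [0.5162, 0.2919, 0.2271]
tool_rot: [3.141, 0.002, -0.229]
wrist_force: [0.1, 0.2, -4.5]
width: 0.0293
finger_force: 40.0
t 10.4 pos [0.5162 0.2919 0.2271] rot [ 1.7995e+02  1.0000e-01 -1.3100e+01] w 0.0293 F [ 0.1  0.2 -4.5] cm [-0.92 27.27  0.12] deg [0.1 0.1 0. ]
(array([   0,    0,  707, 1293,   13,    0,    0,    0,    0,    0]), array([0.034, 0.036, 0.038, 0.04 , 0.042, 0.044, 0.046, 0.048, 0.05 ,
       0.052, 0.054]))
[0.49591955 0.26795391 0.13506254] [0.53597396 0.31315764 0.14999943]
```

The cap top now reads 0.040, which is flush. I'll carry the pusher back.

```bash
python3 -m inch '[[[0,1,0,0,0,0,0.2],[0,3,0,0,0,0,0.2],[-0.1,6,0,0,0,0,0.2],[-0.2,9,0,0,0,0,0.2],[-0.3,12,0,0,0,0,0.2],[-0.4,15,0,0,0,0,0.2],[-0.5,18,0,0,0,0,0.2],[-0.6,21,0,0,0,0,0.2],[-0.7,24,0,0,0,0,0.2],[-0.8,26,0,0,0,0,0.2],[-0.9,27.2,0,0,0,0,0.2],[-0.9,27.2,0,0,0,0,0.2],[-0.9,27.2,2,0,0,0,0.2],[-0.9,27.2,5,0,0,0,0.2],[-0.9,27.2,8,0,0,0,0.2],[-0.9,27.2,10.5,0,0,0,0.2],[-0.9,27.2,12,0,0,0,0.2],[-0.9,27.2,12.4,0,0,0,0.2],[-0.9,27.2,12.4,0,0,0,0.2],[-0.9,27.2,12.4,0,0,0,0.2]]]'; python3 go.py .4454 .0284 .0926 -13.1
```

```text
t: 12.12
ee_pos: [0.4472, 0.0298, 0.1049]
tool_rot: [3.141, -0.0, -0.227]
wrist_force: [0.5, 0.2, -1.8]
width: 0.0294
finger_force: 40.0
t 12.12 pos [0.4472 0.0298 0.1049] rot [ 1.7998e+02 -1.0000e-02 -1.3030e+01] w 0.0294 F [ 0.5  0.2 -1.8] cm [-0.14  0.17  1.23] deg [ 0.  -0.   0.1]
```

```bash
python3 -m inch '[[[0,0,0.4,0,0,0,0.2],[0,0,0.8,0,0,0,0.2],[0,0,1,0,0,0,0.2],[0,0,1.1,0,0,0,0.2],[0,0,1.1,0,0,0,0.2],[0,0,1.1,0,0,0,0.2]]]'; python3 -m inch '[[[0,0,0.1,0,0,0,0.2],[0,0,0.1,0,0,0,0.2],[0,0,0.1,0,0,0,0.2]]]'
```

```text
t: 12.62
ee_pos: [0.4468, 0.0294, 0.0937]
tool_rot: [-3.141, -0.0, -0.228]
wrist_force: [0.1, -0.8, -3.5]
width: 0.029
finger_force: 40.0
t: 12.87
ee_pos: [0.4469, 0.0295, 0.0927]
tool_rot: [-3.141, -0.0, -0.228]
wrist_force: [-0.1, 0.9, -2.4]
width: 0.0293
finger_force: 40.0
```

```bash
python3 -m inch '[[[0,0,0.1,0,0,0,0.2],[0,0,0.1,0,0,0,0.2],[0,0,0.1,0,0,0,0.2]]]'
```

```text
t: 13.12
ee_pos: [0.4473, 0.0295, 0.0927]
tool_rot: [-3.141, -0.001, -0.227]
wrist_force: [-4.0, -0.4, 9.2]
width: 0.029
finger_force: 40.0
```

Contact is made. I'll back off slightly, then open gently to about 0.6 and lift.

```bash
python3 -m inch '[[[0,0,-0.05,0,0,0,0.2],[0,0,-0.05,0,0,0,0.36],[0,0,-0.05,0,0,0,0.4],[0,0,-0.05,0,0,0,0.5],[0,0,-0.05,0,0,0,0.6],[0,0,-0.05,0,0,0,0.6],[0,0,-0.05,0,0,0,0.6]]]' 20; python3 -m inch '[[[0,0,-1,0,0,0,0.6],[0,0,-3,0,0,0,0.6],[0,0,-6,0,0,0,0.6],[0,0,-9,0,0,0,0.6],[0,0,-11,0,0,0,0.6],[-0.2,-4,-11,0,0,0,0.5],[0,-8,-11,0,0,0,0.4],[0.3,-12,-11,0,0,0,0.3],[0.5,-15.5,-11,0,0,0,0.3],[0.5,-15.5,-11,0,0,0,0.3],[0.5,-15.5,-11,0,0,0,0.3],[0.5,-15.5,-11,0,0,0,0.3],[0.5,-15.5,-11,0,0,0,0.3]]]'
python3 - <<'E'
from h import *
s=manip.get_state();p,d=manip.read_camera('wrist');cv2.imwrite('pics/w5.png',p[:,:,::-1]);c=cam('wrist',s);P=cloud(c,d)
q=np.hypot(P[...,0]-.446,P[...,1]-.029)
for lo,hi in((.010,.018),(.12,.145)):
    x=P[(q<.04)&(P[...,2]>lo)&(P[...,2]<hi)][:,:2]
    if len(x): print(lo,len(x),cv2.minEnclosingCircle((x*1000).astype(np.float32)))
hsv=cv2.cvtColor(p,cv2.COLOR_RGB2HSV)
m=(hsv[...,2]<60)&(abs(P[...,2]-.107)<.004)
for k in comps(m,300): print('rib',k.sum(),P[k].mean(0),cv2.minAreaRect((P[k][:,:2]*1000).astype(np.float32)))
print(s['ee_pos'],s['width'])
E
```

```text
t: 13.7
ee_pos: [0.4467, 0.0294, 0.092]
tool_rot: [3.141, 0.0, -0.228]
wrist_force: [0.2, -0.7, -0.6]
width: 0.051
finger_force: 0.0
t: 14.78
ee_pos: [0.4862, 0.1784, 0.2019]
tool_rot: [3.141, 0.0, -0.229]
wrist_force: [-0.2, 0.2, 1.2]
width: 0.0262
finger_force: 0.0
0.01 751 ((444.3542785644531, 28.740076065063477), 22.88181495666504)
0.12 2405 ((444.94647216796875, 28.75977325439453), 15.523357391357422)
rib 1977 [0.49203527 0.18381243 0.10690121] ((489.9461975097656, 184.5464324951172), (11.514010429382324, 79.48360443115234), 76.8178482055664)
[0.48620957 0.17843519 0.20192719] 0.026236623309051105
```

View pics/w5.png

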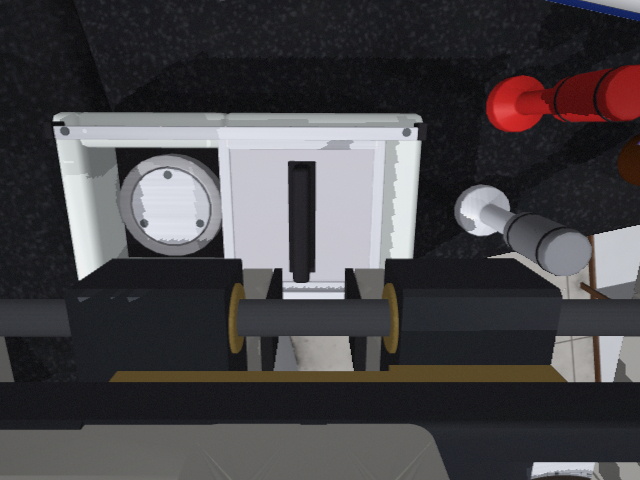

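The pusher stands upright at (482,210) and the cap is flush at (170,205). The rib is at (302,220), giving (0.490, 0.1845). I'll straddle it and slide the guard shut.

```bash
python3 go.py .488 .1845 .0885 -13.2; python3 -m inch '[[[0.1,-0.6,0,0,0,0,0.3],[0.1,-0.6,3,0,0,0,0.3],[0.1,-0.6,6,0,0,0,0.3],[0.1,-0.6,9,0,0,0,0.3],[0.1,-0.6,11.2,0,0,0,0.3],[0.1,-0.6,11.3,0,0,0,0.25],[0.1,-0.6,11.3,0,0,0,0.25]]]'; python3 -m inch '[[[0,-2,0,0,0,0,0.25],[0,-4,0,0,0,0,0.25],[0,-6,0,0,0,0,0.25],[0,-8,0,0,0,0,0.25],[0,-9.5,0,0,0,0,0.25],[0,-10.5,0,0,0,0,0.25],[0,-10.8,0,0,0,0,0.25],[0,-10.8,0,0,0,0,0.25]]]'; python3 -m inch '[[[0,-0.2,0,0,0,0,0.25],[0,-0.4,0,0,0,0,0.25],[0,-0.4,0,0,0,0,0.25]]]'
```

```text
t 14.83 pos [0.4863 0.1783 0.2021] rot [ 1.800e+02  1.000e-02 -1.311e+01] w 0.0267 F [-0.1 -0.5 -0.1] cm [ 0.03 -0.64 11.36] deg [0.  0.  0.1]
t: 15.42
ee_pos: [0.4887, 0.1842, 0.0886]
tool_rot: [3.14, 0.001, -0.228]
wrist_force: [1.0, -0.4, 1.7]
width: 0.0226
finger_force: 0.0
t: 16.08
ee_pos: [0.5141, 0.2913, 0.09]
tool_rot: [-3.14, -0.001, -0.227]
wrist_force: [-0.0, -0.8, -0.7]
width: 0.022
finger_force: 0.0
t: 16.33
ee_pos: [0.5144, 0.2937, 0.0894]
tool_rot: [-3.141, -0.0, -0.228]
wrist_force: [0.6, -0.9, 1.3]
width: 0.0221
finger_force: 0.6
```

```bash
python3 -m inch '[[[0,-0.2,0,0,0,0,0.25],[0,-0.4,0,0,0,0,0.25],[0,-0.4,0,0,0,0,0.25]]]';python3 -m inch '[[[0,-0.1,0,0,0,0,0.25],[0,-0.2,0,0,0,0,0.25],[0,-0.2,0,0,0,0,0.25]]]';
```

```text
t: 16.58
ee_pos: [0.5153, 0.2979, 0.0891]
tool_rot: [3.142, -0.0, -0.228]
wrist_force: [-0.5, -1.6, 1.8]
width: 0.0216
finger_force: 1.0
t: 16.83
ee_pos: [0.5153, 0.2985, 0.089]
tool_rot: [3.139, 0.001, -0.228]
wrist_force: [-0.6, -6.9, 4.8]
width: 0.022
finger_force: 3.4
```

```bash
python3 -m inch '[[[0,-0.1,0,0,0,0,0.25],[0,-0.15,0,0,0,0,0.25],[0,-0.15,0,0,0,0,0.25]]]'; python3 -m inch '[[[0,0.3,0,0,0,0,0.25],[0,0.65,0,0,0,0,0.3],[0,0.65,-3,0,0,0,0.3],[0,0.65,-7,0,0,0,0.3],[0,0.65,-11,0,0,0,0.3],[0,0.65,-11,0,0,0,0.3],[0,0.65,-11,0,0,0,0.3],[0,0.65,-11,0,0,0,0.3]]]'
python3 - <<'E'
from h import *
s=manip.get_state();p,d=manip.read_camera('wrist');cv2.imwrite('pics/w6.png',p[:,:,::-1]);c=cam('wrist',s);P=cloud(c,d)
hsv=cv2.cvtColor(p,cv2.COLOR_RGB2HSV)
m=(hsv[...,2]<60)&(abs(P[...,2]-.107)<.004)
for k in comps(m,300): print('rib',k.sum(),P[k].mean(0),cv2.minAreaRect((P[k][:,:2]*1000).astype(np.float32)))
print(s['t'],s['ee_pos'],s['wrist_force'])
E
```

```text
t: 17.08
ee_pos: [0.5153, 0.2985, 0.089]
tool_rot: [3.137, 0.001, -0.228]
wrist_force: [0.5, -11.1, 6.7]
width: 0.0222
finger_force: 5.6
t: 17.75
ee_pos: [0.5143, 0.2954, 0.1992]
tool_rot: [-3.14, -0.0, -0.228]
wrist_force: [-0.5, -0.2, -0.6]
width: 0.026
finger_force: 0.0
rib 2055 [0.51735243 0.29086847 0.10684863] ((515.3564453125, 291.1195373535156), (11.703550338745117, 79.12287902832031), 76.81565856933594)
17.75 [0.51425184 0.29542674 0.19919205] [-0.46886035 -0.22968948 -0.61596203]
```

View pics/w6.png

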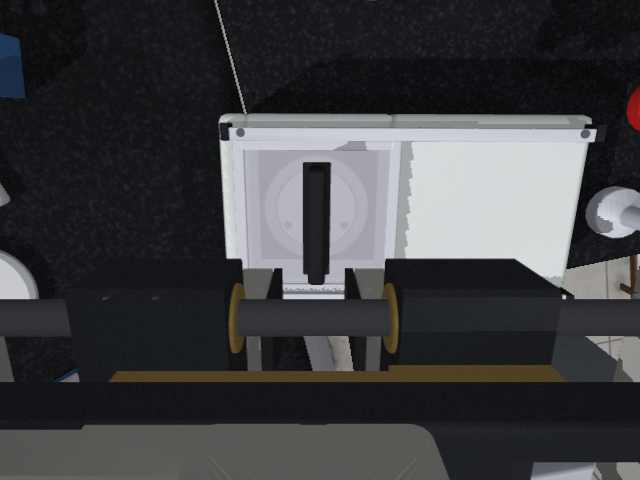

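The rib at (316,222) is centred over the cap at (0.515, 0.291), so the guard is shut. The pusher stands at (612,212) and the gripper is clear.

```bash
python3 -c "
from station import manip
print(manip.finish_job())"
```

```text
the job is handed in; nothing more can be done
None
```

The job is done and handed in at about 18 s: I slid the guard fully open, pressed the cap flush with the pusher, stood the pusher back upright in its original spot, and slid the guard fully shut without going near the bottles.

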